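# Index the third gap of a desk rack and push the staples box into it

### The job

Run a fingertip along the metal rail at the back of the desk rack, from its left end (seen from the robot), pushing the steel rider past the first and second gaps until it stands behind the middle of the third gap from the left. Then push the small box of staples sideways along the lane in front of the gaps until it faces that third gap, and push it straight in until its far end is fully home against the back stop. Only push: do not lift or tip the box, and leave the eraser, the two clips, the tape roll and the stapler where they are.

Things in the scene. Friction and masses are not known exactly. Their poses are not given: they have to be found in the camera images.
- rack: Low desk rack of light wood, fixed to the table, 130 mm deep (x), 334 mm wide (y). Origin: centre of its underside; +x away from the robot, into the gaps; +y left; z up. Its floor is 4 mm above the table. At the front (x -65 to -59 mm) a low lip, top at z = 8 mm; then a lane; then six gaps closed at the back by a stop whose face is at x = 45 mm.
- lane_mid (a point): Middle of the lane floor in front of the gaps (rack x = -31, y = 0, z = 4 mm), axes as the rack's. The lane is 56 mm wide, from the lip at rack x = -59 to the divider noses at x = -3 mm, runs along y and is open at both ends.
- gap3 (a point): On the floor at the mouth of the third gap from the left (rack x = -3, y = 27, z = 4 mm). All six gaps are 44 mm wide, open at front and top, 48 mm deep; centres at rack y = +135, +81, +27, -27, -81, -135 mm from left to right. The seven dividers are 10 mm thick, tops 30 mm above the table, noses rounded with 5 mm radius.
- rail_left (a point): Left end of the aluminium rail, on its top (rack x = 51, y = 185, z = 38 mm). The rail lies on the back stop, is 14 mm wide and runs straight to rack y = -185 mm.
- rider (a joint): Position of the steel rider along the rail, in m: 0 when its centre is at rack y = +150 mm, growing as it slides right (rack y = 0.150 - value; 0.123 is the middle of the third gap). Stops at 0 and 0.30; starts between 0 and 0.05. It slides stiffly (about 1.2 N) and stays where left.
- rider_top (a point): Centre of the top of the rider, a steel block sitting astride the rail: upstanding tab 22 mm wide (along the rail), 14 mm deep, reaching from the rail to z = 63 mm; push on its side at 44 to 58 mm above the table.
- staples_box: Small closed card box of staples, 36 (own x) x 52 (own y) x 18 mm, about 60 g, loose. Origin: centre of its underside. It lies in the lane, length pointing into the gaps, in front of the first or the sixth gap. Fully home, its origin is at rack x = 19 mm and its near end stands about 4 mm out of the gap, so the finger need not enter.
- eraser: Eraser in a card sleeve, 22 x 55 x 12 mm, lying lengthwise along the lane in front of the gap at the other end from the staples box. Origin: centre of its underside; its long side is its own y. Not to be moved.
- clip_small: Small brass bulldog clip, 24 x 36 x 10 mm, lying in the second gap. Origin: middle of its underside. Not to be moved.
- clip_large: Larger black bulldog clip, 32 x 48 x 13 mm, lying in the fifth gap. Origin: middle of its underside. Not to be moved.
- tape_roll: Roll of brown paper tape lying flat on the table right of the rack, 68 mm across, 24 mm high; origin at the centre of its underside. Not to be moved.
- stapler: Desk stapler standing on the table to the right of the rack, 34 x 146 x 46 mm; origin at the centre of its underside. Not to be moved.
Not all that is in view belongs to the job. What is meant by the staples_box is not blue or white, and is the larger of those in its own colour.

How it is judged:
By the outcome, as a careful person would: the job done as asked, in the order asked, and still so for the second after the job is handed in, with the robot touching nothing.
It also fails if it takes over 61 s, if anything falls off the work surface, if the arm or the gripper's body presses on something with over 40 N, if the wrist force passes 120 N, or if a joint passes its speed limit or range.

### The arm

A 6-joint arm with a two-finger parallel gripper is mounted at the origin on a cart in front of the work surface, level with it; the furniture and walls round the work are solid. World frame = base frame: x ahead of the robot, y to its left, z up, the work surface at z = 0. Lengths are in m, angles in rad, forces in N, time in s.
With the tool pointing down it reaches from about 0.425 to 0.95 m from the base axis. Payload 3.5 kg.
Tool frame: the origin (TCP) lies between the finger pads; the fingertips stand 19 mm ahead of it and the grasp point (between the pads) is the TCP; z points along the fingers, y is the line along which they close (so a half turn about z gives the same grasp; the last joint's range is limited). The gripper opens to 85 mm and grips with 20 to 120 N. Pads are 22 mm wide; open, the fingers measure 114 mm over their backs; the gripper's body (76 mm by 85 mm) begins 54 mm behind the grasp point. The pads swing forward as they close: fully open they stand 13 mm farther back than shut.
Start: joints at [1.175, 0.286, 1.577, -0, 1.279, -0.15], TCP at [0.164, 0.655, 0.25] pointing down, gripper open.
Joint ranges: [-2.77, 2.77], [-0.9, 2.22], [0.21, 2.48], [-1.53, 4.67], [0.24, 2.81], [-2.84, 2.84]. Speed limits (rad/s): [2.79, 2.79, 3.14, 3.14, 3.14, 3.14].

### API

Orientations are given as [roll, pitch, yaw] about the fixed x, y, z axes, in that order (R = Rz(yaw) Ry(pitch) Rx(roll)).
In Python, from station import monitor, cams, order, models gives the robot as it stands.
- The arm moves only by the tool servo_tool, never from a script. Its argument "increments" is a list of rows, each a list of 3 entries, a list of its own where there are three numbers: the opening, from 0 (shut) to 1 (fully open), then the shift along the tool's x, y, z in mm, then the turn about the tool's z in rad. A call has 1 to 20 rows; each row shifts and turns the commanded pose from where the row before left it, along the tool's axes as they then stand; what a row does not reach is not made up. A row lasts 1/10 s, in which the tool goes at most 50 mm and 8.59 degrees, less where a joint would pass 70% of its speed; a pose out of reach is approached as far as the arm can. A call with a gripper value outside its range is refused whole. The fingers move at their own pace and stop on an object; "force" is the grip in N (left out, the last holds). Time passes only in rows, so rows that do not move let the fingers close. It gives the time, the measured TCP pose, the force, the opening and the grip force at its end, in the units of the state.
- monitor.get_state(): the state, without advancing time (a new reading comes with each control period).
- cams.grab_frame(name): name is "side" or "top"; returns a dict with "pixels" (420x560x3 uint8, blue, green, red), "fx", "fy", "cx", "cy" (pixels), "distortion" ([k1, k2, p1, p2, k3] as OpenCV has them; the pictures are not rectified), "world_to_cam" (4x4, takes a point from world to camera coordinates). Camera axes: x right, y up, looking along -z (the intrinsics and any distortion apply to the point x, -y, -z); pixel columns grow to the right and rows downward; lengths in m; the calibration is good to about 2 mm. A picture is of the moment at which its call begins. There is no depth.
- order.job_done(): hands the job in; it is judged then, once.
Trained networks look in a picture, given as the dict that the camera call returned (one of the last four; its "shot" number tells which), for a name from the list of things; names that differ only in an ending like _2 or _b are one class to them, and where a whole thing is asked for, a point or a joint stands for the part that bears it (a point fixed in the world has none). Each returns a list of dicts, best first, with "confidence" (0 to 1); they miss things now and then, are a little off and sometimes report something else, mostly with a low value. They report only what shows in the picture. A call takes as long as a camera call. They do not tell look-alikes from the thing itself.
- models.boxes_of(target, picture): "extent" ([left, top, width, height] in pixels, round what is visible of it).
- models.outline_of(target, picture): "mask" (420x560 bool, what is visible of it) and "extent" ([left, top, width, height] in pixels, round what is visible of it).
- models.landmark_of(target, picture): "pixel" ([column, row] in pixels: a listed point, or the origin of a listed thing).
The state is a dict: "time_s": time; "joint_positions": joint angles; "qvel": joint speeds; "joint_torque": joint torques, N m; "tcp_pos": TCP position; "tcp_rot": TCP orientation; "contact_force": force on the tool from outside, world axes, zero at the start; "torque": the same for the moment, N m; "gripper_width": finger opening in m; "grip_force": force on a finger pad.
Only numpy, scipy, OpenCV 4.12 (cv2) and the standard library are available. Lean on these libraries where they do the work, as an engineer would, in place of code of your own. Each camera call takes 0.05 s, during which the arm holds its last target. There are 200 camera calls.

## Working session

There is one attempt and no reset: what is moved stays moved. The work goes in short steps, Python scripts to look and compute and a tool call to move; the robot and the scene stay as the last step left them, time stands still between calls to the robot, and variables do not carry over. Pictures are saved under pics/ and viewed, at most 12 in all, crops included, and the job is handed in when it is done.

Besides the shell and the picture viewer there is one more tool, called as name(argument=value, ...) on one line, values as JSON. servo_tool: Moves the arm, as the interface text tells. Its arguments: {"type":"object","properties":{"increments":{"type":"array"},"force":{"type":"number"}},"required":["increments"]}

```bash
mkdir -p pics; cat > h.py <<'E'
import numpy as np, cv2
from station import monitor, cams, order, models
def ray(f,px):
    K=np.array([[f['fx'],0,f['cx']],[0,f['fy'],f['cy']],[0,0,1.]])
    u=cv2.undistortPoints(np.array([[px]],float),K,np.array(f['distortion'],float))[0,0]
    T=np.array(f['world_to_cam']);R=T[:3,:3]
    return -R.T@T[:3,3], R.T@np.array([u[0],-u[1],-1.])
def at_z(f,px,z):
    c,d=ray(f,px); return c+d*(z-c[2])/d[2]
def proj(f,p):
    T=np.array(f['world_to_cam']);q=T[:3,:3]@np.array(p)+T[:3,3]
    K=np.array([[f['fx'],0,f['cx']],[0,f['fy'],f['cy']],[0,0,1.]])
    return cv2.projectPoints(np.array([[q[0],-q[1],-q[2]]]),np.zeros(3),np.zeros(3),K,np.array(f['distortion'],float))[0][0,0]
E
cat > a.py <<'E'
from h import *
fs={}
for n in ['side','top']:
    f=cams.grab_frame(n);fs[n]=f;cv2.imwrite(f'pics/{n}1.png',f['pixels'])
    c,_=ray(f,(280,210));print(n,c.round(3),f['fx'])
Z=dict(rack=0,lane_mid=.004,gap3=.004,rail_left=.038,rider_top=.063,staples_box=.004,eraser=.004,clip_small=.004,clip_large=.004,tape_roll=0,stapler=0)
for n,f in fs.items():
    for t,z in Z.items():
        for r in models.landmark_of(t,f)[:4]:
            print(n,t,round(r['confidence'],2),np.round(r['pixel'],1),at_z(f,r['pixel'],z).round(4)[:2])
s=monitor.get_state();print(s['tcp_pos'],s['tcp_rot'],s['gripper_width'],s['time_s'])
E
python3 a.py
```

```text
side [ 0.607 -0.873  0.596] 416.99384202683035
top [ 0.418 -0.052  1.221] 473.2311619192445
side rack 0.58 [288. 222.] [0.5616 0.0068]
side lane_mid 0.58 [277.4 224. ] [ 0.5362 -0.0116]
side gap3 0.84 [286.8 215.2] [0.5564 0.0318]
side rail_left 0.87 [307.2 171.7] [0.5998 0.2188]
side rider_top 0.55 [307.8 170.9] [0.6016 0.175 ]
side staples_box 0.94 [278.1 253.3] [ 0.5494 -0.1287]
side staples_box 0.94 [237.2 287. ] [ 0.4771 -0.2494]
side staples_box 0.6 [217.  238.1] [ 0.3996 -0.09  ]
side staples_box 0.58 [286.3 290.4] [ 0.5777 -0.2466]
side eraser 0.6 [276.6 193.2] [0.5188 0.1408]
side clip_large 0.43 [300.1 237.7] [ 0.5959 -0.0621]
side stapler 0.95 [328.7 347.1] [ 0.6633 -0.3755]
top rack 0.71 [244.1 210. ] [0.5583 0.02  ]
top lane_mid 0.58 [254.4 218.4] [ 0.5355 -0.0064]
top gap3 0.84 [238.  209.3] [0.5599 0.0355]
top rail_left 0.93 [173.5 199. ] [0.5849 0.1937]
top rider_top 0.44 [184.2 192.5] [0.597  0.1625]
top staples_box 0.7 [302.4 212.2] [ 0.5492 -0.1308]
top staples_box 0.58 [344.9 244.7] [ 0.463  -0.2382]
top staples_box 0.56 [348.8 202.2] [ 0.5731 -0.2523]
top staples_box 0.41 [289.7 267.3] [ 0.4082 -0.0946]
top eraser 0.64 [197.6 226.3] [0.518  0.1393]
top clip_small 0.42 [217.9 206.1] [0.5692 0.0871]
top clip_large 0.65 [278.3 196.9] [ 0.5904 -0.0692]
top tape_roll 0.73 [300.  212.2] [ 0.5498 -0.1248]
top tape_roll 0.66 [401.8 228.3] [ 0.5027 -0.3886]
top stapler 0.65 [394.4 164. ] [ 0.6728 -0.377 ]
[0.16424443 0.65470098 0.25036035] [3.14157453e+00 8.24628510e-06 2.89574698e+00] 0.08546082644104527 1.2
```

View pics/top1.png

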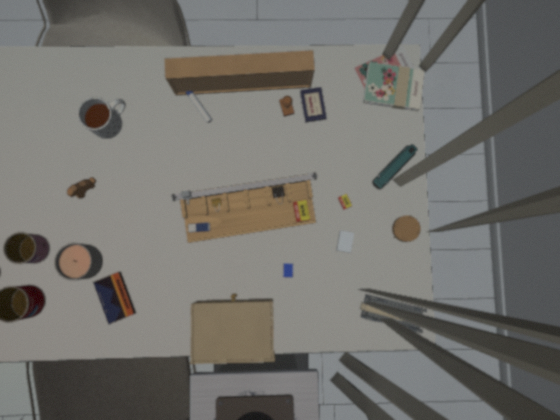

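View pics/side1.png

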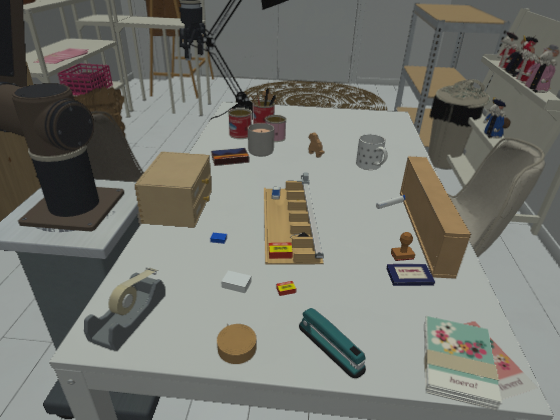

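The top view shows the rack with the yellow/red staples box at (303,211) in front of gap 6, a smaller look-alike at (345,201), the eraser at (199,227) and the rider at about (185,195) near the left end of the rail. The side view agrees, and also shows blue and white decoy boxes. Next I'll fit the rack pose.

```bash
cat > b.py <<'E'
from h import *
from scipy.optimize import least_squares
ft=cams.grab_frame('top');fs=cams.grab_frame('side')
L=dict(rack=(0,0,0),lane_mid=(-.031,0,.004),gap3=(-.003,.027,.004),rail_left=(.051,.185,.038))
obs=[]
for f in (ft,fs):
    for t,p in L.items():
        for r in models.landmark_of(t,f)[:1]: obs.append((f,p,r['pixel'],1.))
# outline of rack mask -> corner via hull
for n,f in(('top',ft),('side',fs)):
    r=models.outline_of('rack',f)[0]; m=r['mask'].astype(np.uint8)
    print(n,r['confidence'],r['extent'],m.sum())
    np.save(n+'m.npy',m)
def w(X,p):
    c,s=np.cos(X[2]),np.sin(X[2]);return np.array([X[0]+c*p[0]-s*p[1],X[1]+s*p[0]+c*p[1],p[2]])
res=lambda X:np.concatenate([(proj(f,w(X,p))-px) for f,p,px,_ in obs])
o=least_squares(res,[.56,.02,.1],loss='soft_l1');print(o.x,res(o.x).reshape(-1,2).round(1).tolist())
X=o.x
# silhouette fit
pts=[(x,y,z) for x in(-.065,.058) for y in(-.167,.167) for z in(0,.008 if x<0 else .038)]+[(.044,s*.185,.038) for s in(1,-1)]+[(.058,s*.185,.038) for s in(1,-1)]
S=4
for n,f,(x0,y0,x1,y1) in(('top',ft,(160,160,340,260)),('side',fs,(240,165,345,275))):
    im=cv2.resize(f['pixels'][y0:y1,x0:x1],None,fx=S,fy=S,interpolation=cv2.INTER_CUBIC);im=cv2.convertScaleAbs(im,alpha=1.4)
    def ln(a,b,col=(0,255,0)):
        q=[tuple(int(v) for v in ((proj(f,w(X,p))-(x0,y0)+.5)*S)) for p in(a,b)];cv2.line(im,*q,col,1)
    a=.065;b=.167
    for P,Q in(((-a,b,.008),(-a,-b,.008)),((.044,.185,.038),(.044,-.185,.038)),((.058,.185,.038),(.058,-.185,.038)),((.044,.185,.038),(.058,.185,.038)),((.044,-.185,.038),(.058,-.185,.038))): ln(P,Q)
    for y in np.arange(7)*.054-.162: ln((-.003,y,.03),(.045,y,.03),(255,0,255))
    for y in(-b,b): ln((-a,y,.004),(0,y,.004))
    cv2.imwrite(f'pics/{n}2.png',im)
np.save('X.npy',X)
E
python3 b.py
```

```text
top 0.84 [172.9, 175.4, 141.2, 69.3] 5759
side 0.8 [264.2, 173.3, 61.7, 89.3] 3752
[0.56220074 0.00926879 0.11317602] [[1.4, -1.7], [-4.8, 3.6], [1.5, -2.1], [-0.4, -0.3], [0.0, 0.8], [-0.6, -4.5], [0.2, -2.7], [-1.3, 2.0]]
```

View pics/top2.png

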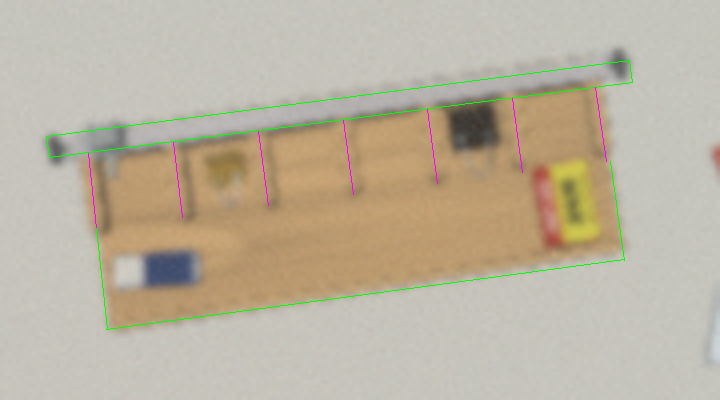

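The overlay nearly fits, but the rail at the right (619,62 in the crop) needs slightly more yaw. I'll refine it by aligning edges.

```bash
cat > c.py <<'E'
from h import *
from scipy.optimize import minimize
from scipy.ndimage import map_coordinates
ft=cams.grab_frame('top');fs=cams.grab_frame('side')
def w(X,P):
    c,s=np.cos(X[2]),np.sin(X[2]);P=np.asarray(P);return np.c_[X[0]+c*P[:,0]-s*P[:,1],X[1]+s*P[:,0]+c*P[:,1],P[:,2]]
def projs(f,P):
    T=np.array(f['world_to_cam']);q=P@T[:3,:3].T+T[:3,3]
    K=np.array([[f['fx'],0,f['cx']],[0,f['fy'],f['cy']],[0,0,1.]])
    return cv2.projectPoints(q*[1,-1,-1],np.zeros(3),np.zeros(3),K,np.array(f['distortion'],float))[0][:,0]
a,b=.065,.167
segs=[((-a,b,0),(-a,-b,0)),((.044,.17,.038),(.044,-.17,.038)),((.058,.17,.038),(.058,-.17,.038)),((-a,b,.002),(-.01,b,.002)),((-a,-b,.002),(-.01,-b,.002))]
for y in np.arange(7)*.054-.162:
    for d in(-.005,.005): segs.append(((.002,y+d,.03),(.04,y+d,.03)))
G={}
for n,f in(('t',ft),('s',fs)):
    g=cv2.GaussianBlur(f['pixels'].astype(np.float32),(0,0),1.2)
    G[n]=np.stack([cv2.Sobel(g,cv2.CV_32F,1,0),cv2.Sobel(g,cv2.CV_32F,0,1)])
def score(X,dt=(0,0),use='ts'):
    tot=0
    for n,f in(('t',ft),('s',fs)):
        if n not in use: continue
        for A,B in segs:
            k=60 if abs(A[1]-B[1])>.1 else 15
            t=np.linspace(0,1,k)[:,None];q=projs(f,w(X,np.array(A)*(1-t)+np.array(B)*t))
            d=q[-1]-q[0];d/=np.linalg.norm(d);nn=(-d[1],d[0])
            gr=sum(nn[j]*np.stack([map_coordinates(G[n][j][:,:,c],[q[:,1],q[:,0]],order=1) for c in range(3)]) for j in(0,1))
            tot+=np.linalg.norm(gr.mean(1))*(k/15)**.5
    return -tot
X0=np.load('X.npy')
for use in('t','s','ts'):
    best=None
    for dy in(0,.01,.025):
        for dp in(0,.006,-.006):
            r=minimize(lambda X:score(X,use=use),X0+[0,dp,dy],method='Nelder-Mead',options=dict(initial_simplex=X0+[0,dp,dy]+np.array([[0,0,0],[.004,0,0],[0,.004,0],[0,0,.02]]),maxiter=120))
            if best is None or r.fun<best.fun: best=r
    print(use,best.x.round(4),round(best.fun,1),round(score(X0,use=use),1))
X=best.x;np.save('X.npy',X)
S=4
for n,f,(x0,y0,x1,y1) in(('top',ft,(165,165,325,250)),('side',fs,(255,165,335,275))):
    im=cv2.resize(f['pixels'][y0:y1,x0:x1],None,fx=S,fy=S,interpolation=cv2.INTER_CUBIC);im=cv2.convertScaleAbs(im,alpha=1.4)
    for A,B in segs:
        q=[tuple(int(v) for v in (p-(x0,y0)+.5)*S) for p in projs(f,w(X,[A,B]))];cv2.line(im,*q,(0,255,0),1)
    cv2.imwrite(f'pics/{n}3.png',im)
A=cv2.imread('pics/top3.png');B=cv2.imread('pics/side3.png')
H=max(A.shape[0],B.shape[0]);B=cv2.resize(B,None,fx=.5,fy=.5) if 0 else B
im=np.zeros((min(H,600),A.shape[1]+B.shape[1],3),np.uint8);im[:A.shape[0],:A.shape[1]]=A;im[:B.shape[0],A.shape[1]:]=B
s=800/im.shape[1];cv2.imwrite('pics/both3.png',cv2.resize(im,None,fx=s,fy=s))
c,s=np.cos(X[2]),np.sin(X[2])
for f in(ft,fs):
    for t,z in(('staples_box',.004),('rider_top',.063),('eraser',.004)):
        p=at_z(f,models.landmark_of(t,f)[0]['pixel'],z)[:2]-X[:2];print(t,np.round([c*p[0]+s*p[1],-s*p[0]+c*p[1]],4))
    for r in models.outline_of('rider_top',f)[:1]: 
        m=r['mask'];ys,xs=np.nonzero(m);print(r['extent']); 
        p=at_z(f,(xs.mean(),ys.mean()),.055)[:2]-X[:2];print('rider mask',np.round([c*p[0]+s*p[1],-s*p[0]+c*p[1]],4))
    for r in models.outline_of('staples_box',f)[:4]:
        cc=cv2.minAreaRect(np.argwhere(r['mask'])[:,::-1].astype(np.float32)); q=np.array([at_z(f,u,.022)[:2] for u in cv2.boxPoints(cc)])-X[:2];print('box',round(r['confidence'],2),np.round(cc[0]),(q@np.array([[c,-s],[s,c]])).round(4).tolist())
E
python3 c.py
```

```text
t [0.5651 0.0113 0.1391] -1290.3 -1067.7
s [0.5654 0.0082 0.1385] -3442.2 -3003.6
ts [0.5654 0.0086 0.1366] -4626.3 -4071.2
staples_box [-0.1694 -0.0789]
rider_top [0.0556 0.1477]
eraser [-0.0291  0.1413]
[373.6, 143.5, 45.8, 43.1]
rider mask [ 0.0398 -0.3794]
box 0.64 [345. 241.] [[-0.145, -0.2031], [-0.0952, -0.2205], [-0.1071, -0.2562], [-0.1569, -0.2387]]
box 0.56 [301. 211.] [[-0.0051, -0.1134], [-0.0052, -0.1516], [-0.0589, -0.151], [-0.0588, -0.113]]
box 0.47 [288. 270.] [[-0.1566, -0.0678], [-0.1598, -0.0878], [-0.1918, -0.0826], [-0.1887, -0.0627]]
box 0.46 [247. 208.] [[0.0642, 0.1872], [0.0614, -0.1856], [-0.0715, -0.1826], [-0.067, 0.1862]]
staples_box [-0.0276 -0.2534]
rider_top [0.0591 0.1685]
eraser [-0.0306  0.1462]
[301.6, 168.6, 8.1, 17.0]
rider mask [0.0482 0.1332]
box 0.87 [280. 250.] [[-0.0552, -0.1188], [-0.0026, -0.119], [-0.0063, -0.173], [-0.0563, -0.1727]]
box 0.75 [236. 281.] [[-0.1544, -0.2631], [-0.1502, -0.2086], [-0.0929, -0.2281], [-0.1, -0.2808]]
box 0.74 [218. 238.] [[-0.1903, -0.113], [-0.1915, -0.0743], [-0.1537, -0.0815], [-0.1538, -0.1198]]
box 0.56 [286. 288.] [[-0.0443, -0.2532], [-0.0071, -0.2438], [-0.0053, -0.2789], [-0.0412, -0.2876]]
```

View pics/both3.png

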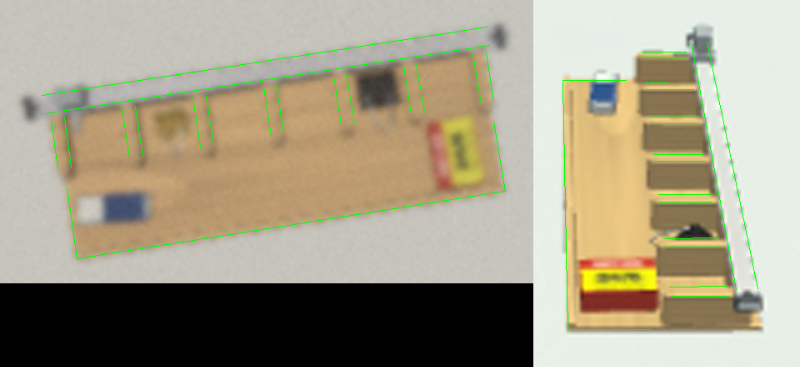

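The edge fit is good: rack pose x≈0.5653, y≈0.0097, yaw≈0.138. In the crop the box is at (455,155), about rack (-0.032,-0.133), and the rider at (70,97), about rack y +0.145. I'll turn the tool so its x is rack +y and its y is rack +x, shut the gripper, and travel to above the left end of the rail.

servo_tool(increments=[[0,[0,0,0],0.148],[0,[0,0,0],0.148],[0,[0,0,0],0.148],[0,[0,0,0],0.148],[0,[0,0,0],0.148],[0,[0,0,0],0.148],[0,[0,0,0],0.148],[0,[0,0,0],0.149]], force=40)

```text
time_s: 3.2
tcp_pos: [0.1642, 0.6547, 0.2503]
tcp_rot: [3.142, 0.0, 1.705]
contact_force: [0.2, -0.3, -0.4]
gripper_width: -0.0001
grip_force: 0.0
```

servo_tool(increments=[[0,[-29,20,0],0],[0,[-29,20,0],0],[0,[-29,20,0],0],[0,[-29,20,0],0],[0,[-29,20,0],0],[0,[-29,20,0],0],[0,[-29,20,0],0],[0,[-29,20,0],0],[0,[-29,20,0],0],[0,[-29,20,0],0],[0,[-29,20,0],0],[0,[-29,20,0],0],[0,[-29,20,0],0],[0,[-29,20,0],0],[0,[-29,20,0],0],[0,[-29,20,0],0],[0,[-29,20,0],0],[0,[-29,20,0],0],[0,[0,0,0],0]])

```text
time_s: 5.1
tcp_pos: [0.596, 0.1848, 0.2503]
tcp_rot: [3.14, 0.001, 1.706]
contact_force: [0.3, 0.5, -0.1]
gripper_width: 0.0
grip_force: 0.0
```

servo_tool(increments=[[0,[1,-1,30],0],[0,[1,-1,40],0],[0,[1,-1,40],0],[0,[0,0,30],0],[0,[0,0,20],0],[0,[0,0,0],0]])

```text
time_s: 5.7
tcp_pos: [0.587, 0.1907, 0.0863]
tcp_rot: [-3.133, -0.0, 1.711]
contact_force: [0.8, 0.4, 0.2]
gripper_width: -0.0002
grip_force: 0.0
```

```bash
cat > v.py <<'E'
from h import *
import sys
X=np.array([.5653,.0097,.138]);np.save('X.npy',X)
c,s=np.cos(X[2]),np.sin(X[2])
def W(p): return [X[0]+c*p[0]-s*p[1],X[1]+s*p[0]+c*p[1],p[2]]
def R(p): d=np.array(p[:2])-X[:2];return np.round([c*d[0]+s*d[1],-s*d[0]+c*d[1],p[2]],4)
st=monitor.get_state();print(R(st['tcp_pos']),st['time_s'],st['contact_force'])
def crop(f,ctr,h,S,marks=()):
    u=proj(f,W(ctr)).astype(int);x0,y0=max(u[0]-h[0],0),max(u[1]-h[1],0)
    im=cv2.resize(f['pixels'][y0:y0+2*h[1],x0:x0+2*h[0]],None,fx=S,fy=S,interpolation=cv2.INTER_CUBIC)
    im=cv2.convertScaleAbs(im,alpha=1.3)
    for m in marks:
        q=((proj(f,W(m))-(x0,y0)+.5)*S).astype(int);cv2.circle(im,tuple(int(v) for v in q),3,(0,255,0),1)
    return im
E
cat > d.py <<'E'
from v import *
t=R(st['tcp_pos'])
mk=[(.051,.185,.038),(.051,-.027,.038),(t[0],t[1],t[2]-.019)]
a=crop(cams.grab_frame('side'),(.051,.15,.05),(40,40),5,mk);b=crop(cams.grab_frame('top'),(.051,.15,.05),(40,40),5,mk)
cv2.imwrite('pics/d1.png',np.hstack([a,b]))
E
python3 d.py
```

```text
[0.0463 0.1763 0.0863] 5.7 [0.75655575 0.35475258 0.1623568 ]
```

View pics/d1.png

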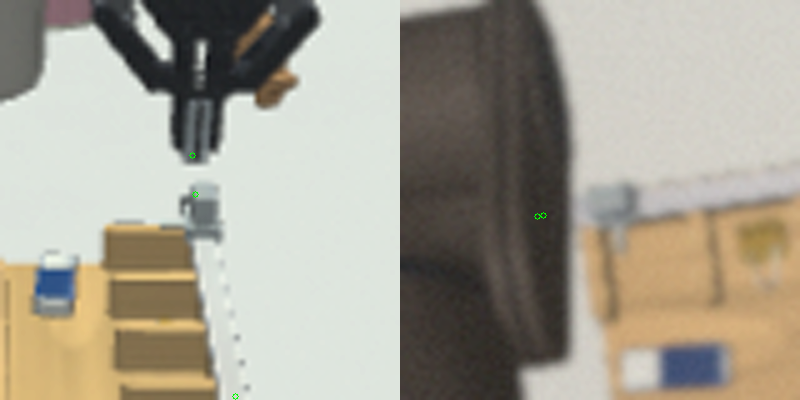

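Left (side) panel: the fingertip at (195,160) sits just left of and behind the rider tab at (203,205), and the 19 mm tip offset checks out. The arm hides the rail end in the right (top) panel. Descending now.

servo_tool(increments=[[0,[0,2,8],0],[0,[0,2,6],0],[0,[0,0,4],0],[0,[0,0,0],0],[0,[0,0,0],0]])

```text
time_s: 6.3
tcp_pos: [0.5941, 0.1911, 0.0723]
tcp_rot: [-3.141, 0.0, 1.711]
contact_force: [0.1, 0.3, 0.1]
gripper_width: -0.0002
grip_force: 0.0
```

```bash
python3 -c "from v import *"
```

```text
[0.0535 0.1757 0.0723] 6.3 [0.112993   0.34712718 0.05943792]
```

servo_tool(increments=[[0,[0,-2,5],0],[0,[-4,0,0],0],[0,[-6,0,0],0],[0,[-6,0,0],0],[0,[-6,0,0],0],[0,[-6,0,0],0],[0,[-6,0,0],0],[0,[-6,0,0],0]])

```text
time_s: 7.1
tcp_pos: [0.5977, 0.1507, 0.0673]
tcp_rot: [-3.141, -0.0, 1.711]
contact_force: [-0.4, 1.6, -1.1]
gripper_width: -0.0004
grip_force: 0.7
```

servo_tool(increments=[[0,[-6,0,0],0],[0,[-6,0,0],0],[0,[-6,0,0],0],[0,[-6,0,0],0],[0,[-6,0,0],0],[0,[-6,0,0],0],[0,[-6,0,0],0],[0,[-6,0,0],0],[0,[-5,0,0],0],[0,[-4,0,0],0],[0,[-3,0,0],0],[0,[-2,0,0],0],[0,[0,0,0],0],[0,[0,0,0],0]])

```text
time_s: 8.5
tcp_pos: [0.607, 0.0896, 0.0677]
tcp_rot: [3.14, 0.001, 1.711]
contact_force: [-0.1, -0.0, 0.0]
gripper_width: -0.0001
grip_force: 0.0
```

```bash
cat > e.py <<'E'
from v import *
f=cams.grab_frame('side')
mk=[(.044,.054,.038),(.044,0,.038),(.044,.038,.063),(.044,.016,.063),(.044,.038,.038),(.044,.016,.038)]
cv2.imwrite('pics/e1.png',crop(f,(.051,.027,.05),(40,40),7,mk))
for r in models.landmark_of('rider_top',f): print(r['confidence'],r['pixel'],proj(f,W((.051,.027,.063))),R(at_z(f,r['pixel'],.063)))
E
python3 e.py
```

```text
[0.0523 0.0735 0.0677] 8.5 [-0.06234712 -0.01479531  0.04969525]
0.6 [313.5, 187.1] [309.99009225 194.83860587] [0.0644 0.0668 0.063 ]
```

View pics/e1.png

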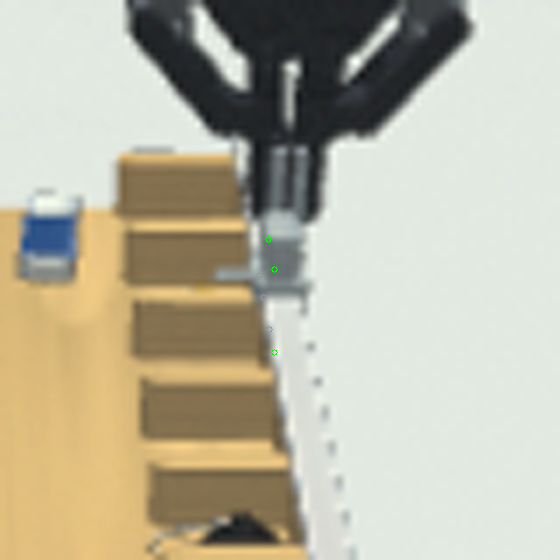

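The rider tab at (282,260), with its pointer at (235,273), stands near rack y ≈ 0.052, just short of gap 3. It needs about 25 mm more.

servo_tool(increments=[[0,[-4,0,0],0],[0,[-5,0,0],0],[0,[-5,0,0],0],[0,[-4,0,0],0],[0,[-3,0,0],0],[0,[-2,0,0],0],[0,[-1,0,0],0],[0,[0,0,0],0],[0,[0,0,0],0]])

```text
time_s: 9.5
tcp_pos: [0.6093, 0.0659, 0.067]
tcp_rot: [-3.141, 0.0, 1.711]
contact_force: [-1.0, -1.0, -0.6]
gripper_width: -0.0001
grip_force: 0.0
```

```bash
sed -i 's/e1.png/e2.png/' e.py; python3 e.py
```

```text
[0.0513 0.0496 0.067 ] 9.5 [-0.97239917 -0.97206169 -0.617112  ]
0.47 [312.5, 193.5] [309.99009225 194.83860587] [0.0581 0.0337 0.063 ]
0.29 [287.7, 217.5] [309.99009225 194.83860587] [-0.0117 -0.0765  0.063 ]
```

View pics/e2.png

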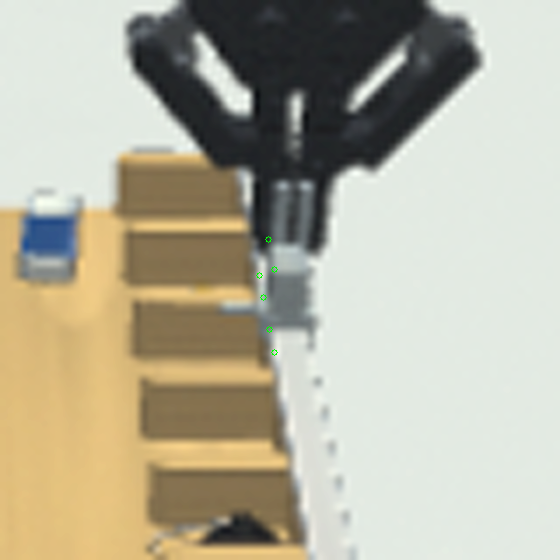

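The tab's near face (rows 268–327) lines up with the target markers (269 and 329). I'll back off, lift clear, and travel to the right of the staples box, then check the rider from above.

servo_tool(increments=[[0,[4,0,0],0],[0,[4,0,0],0],[0,[0,0,-25],0],[0,[0,0,-30],0],[0,[0,0,-30],0],[0,[-20,-7,0],0],[0,[-30,-10,0],0],[0,[-30,-10,0],0],[0,[-30,-10,0],0],[0,[-30,-10,0],0],[0,[-30,-10,0],0],[0,[-30,-10,0],0],[0,[-30,-10,0],0],[0,[-10,-5,0],0],[0,[0,0,0],0],[0,[0,0,0],0]])

```text
time_s: 11.2
tcp_pos: [0.5609, -0.1742, 0.1522]
tcp_rot: [-3.142, -0.001, 1.711]
contact_force: [-0.0, -0.1, 0.1]
gripper_width: -0.0002
grip_force: 0.0
```

```bash
cat > g.py <<'E'
from v import *
f=cams.grab_frame('top');g=cams.grab_frame('side')
mk=[(.044,.038,.063),(.044,.016,.063),(.058,.038,.063),(.058,.016,.063)]
a=crop(f,(.03,.0,.05),(45,45),6,mk+[(0,.054,.03),(0,0,.03)]);b=crop(g,(.02,-.06,.05),(42,45),6,mk+[(-.031,-.152,.022),(-.031,-.152,.004)])
cv2.imwrite('pics/g1.png',np.hstack([a,b])[:, :800] if 0 else cv2.resize(np.hstack([a,b]),(800,int(800*a.shape[0]/(a.shape[1]+b.shape[1])))))
for h in(f,g):
    for r in models.landmark_of('rider_top',h)[:2]: print(r['confidence'],R(at_z(h,r['pixel'],.063)))
E
python3 g.py
```

```text
[-0.0297 -0.1815  0.1522] 11.2 [-0.04963036 -0.07364863  0.0630516 ]
0.67 [0.0557 0.0307 0.063 ]
0.26 [-0.0102  0.0291  0.063 ]
0.45 [0.0547 0.0352 0.063 ]
```

View pics/g1.png

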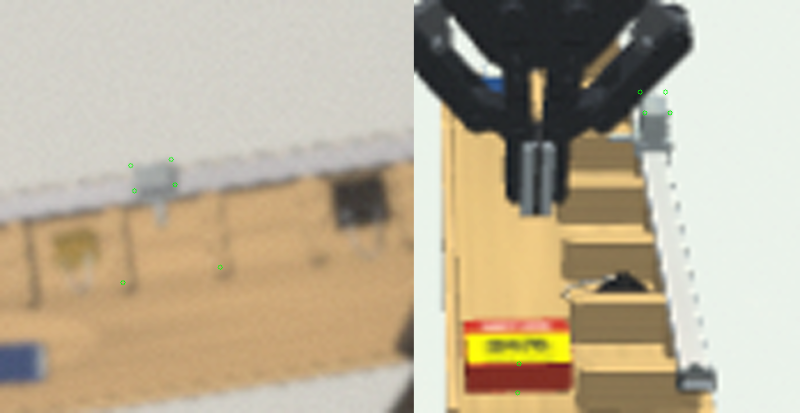

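The tab and pointer sit inside gap 3. Contact geometry, the top view and the side view give 0.0276, 0.0295 and 0.0245 m against a target of 0.027 m. The box's right face is at rack y ≈ -0.151, shown at (517,375). Going down beside it now.

servo_tool(increments=[[0,[0,-1,25],0],[0,[0,0,35],0],[0,[0,0,30],0],[0,[0,0,18],0],[0,[0,0,10],0],[0,[0,0,4],0],[0,[0,0,0],0],[0,[0,0,0],0]])

```text
time_s: 12.2
tcp_pos: [0.5609, -0.1755, 0.0316]
tcp_rot: [3.14, 0.001, 1.711]
contact_force: [0.5, -0.2, 0.6]
gripper_width: 0.0003
grip_force: 0.0
```

servo_tool(increments=[[0,[4,0,0],0],[0,[5,0,0],0],[0,[5,0,0],0],[0,[5,0,0],0],[0,[5,0,0],0],[0,[5,0,0],0],[0,[5,0,0],0],[0,[5,0,0],0],[0,[5,0,0],0],[0,[0,0,0],0]])

```text
time_s: 13.2
tcp_pos: [0.5534, -0.1308, 0.0301]
tcp_rot: [-3.141, -0.001, 1.711]
contact_force: [-0.2, -0.0, 0.5]
gripper_width: -0.0001
grip_force: 0.0
```

```bash
python3 -c "from v import *"
```

```text
[-0.0311 -0.1375  0.0301] 13.2 [-0.17898191 -0.023908    0.53601684]
```

servo_tool(increments=[[0,[5,0,0],0],[0,[6,0,0],0],[0,[6,0,0],0],[0,[6,0,0],0],[0,[6,0,0],0],[0,[6,0,0],0],[0,[6,0,0],0],[0,[6,0,0],0],[0,[6,0,0],0],[0,[6,0,0],0]])

```text
time_s: 14.2
tcp_pos: [0.5454, -0.0727, 0.0303]
tcp_rot: [-3.142, 0.0, 1.711]
contact_force: [-0.0, -0.2, 0.6]
gripper_width: 0.0002
grip_force: 0.1
```

servo_tool(increments=[[0,[6,0,0],0],[0,[6,0,0],0],[0,[6,0,0],0],[0,[6,0,0],0],[0,[6,0,0],0],[0,[6,0,0],0],[0,[6,0,0],0],[0,[6,0,0],0],[0,[6,0,0],0],[0,[5,0,0],0],[0,[4,0,0],0],[0,[3,0,0],0],[0,[2,0,0],0],[0,[0,0,0],0]])

```text
time_s: 15.6
tcp_pos: [0.536, -0.0057, 0.0303]
tcp_rot: [-3.142, -0.0, 1.711]
contact_force: [0.7, -0.2, -0.5]
gripper_width: 0.0
grip_force: 0.0
```

```bash
cat > k.py <<'E'
from v import *
import sys
f=cams.grab_frame('side');g=cams.grab_frame('top')
mk=[(x,y,.022) for x in(-.057,-.005) for y in(.009,.045)]
a=crop(f,(-.01,.02,.02),(32,38),8,mk);b=crop(g,(-.01,.02,.02),(32,38),8,mk)
im=np.hstack([a,b]);cv2.imwrite(sys.argv[1],cv2.resize(im,None,fx=min(1,800/im.shape[1],600/im.shape[0]),fy=min(1,800/im.shape[1],600/im.shape[0])))
E
python3 k.py pics/k1.png
```

```text
[-0.0312 -0.0112  0.0303] 15.6 [ 0.70994667 -0.16915042 -0.50603326]
```

View pics/k1.png

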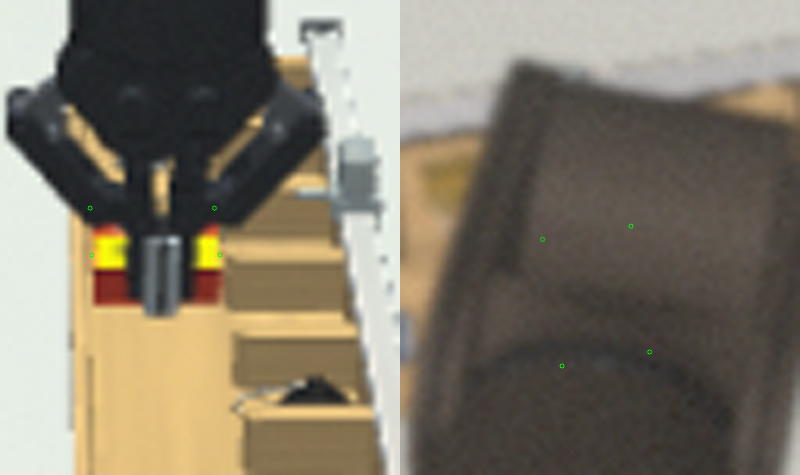

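The box is square in the lane. Its right top edge at row 270 against the target's 255 means about 10 mm more to go.

servo_tool(increments=[[0,[3,0,0],0],[0,[3,0,0],0],[0,[2,0,0],0],[0,[1.5,0,0],0],[0,[0,0,0],0],[0,[0,0,0],0],[0,[-5,0,0],0],[0,[-5,0,-15],0],[0,[0,0,-30],0],[0,[0,0,-30],0],[0,[0,-20,0],0],[0,[0,-30,0],0],[0,[0,-30,0],0],[0,[0,-10,0],0],[0,[0,0,0],0],[0,[0,0,0],0]])

```text
time_s: 17.3
tcp_pos: [0.4483, -0.0194, 0.1064]
tcp_rot: [3.139, 0.001, 1.71]
contact_force: [1.3, -0.8, 0.2]
gripper_width: -0.0002
grip_force: 0.0
```

```bash
python3 k.py pics/k2.png
```

```text
[-0.1198 -0.0127  0.1064] 17.3 [ 1.29292476 -0.78563733  0.1930842 ]
```

View pics/k2.png

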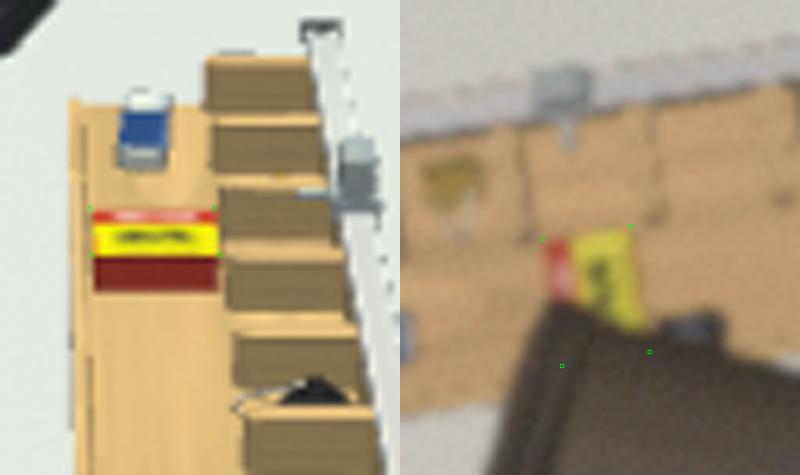

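The box outline matches the target markers within about 1 mm in both panels. The rider pointer at (568,140) lines up with the box's centreline. Next I'll move behind the box, descend, and push in.

servo_tool(increments=[[0,[15,5,0],0],[0,[15,5,0],0],[0,[10,7,10],0],[0,[0,5,25],0],[0,[0,0,25],0],[0,[0,0,12],0],[0,[0,0,3],0],[0,[0,0,0],0],[0,[0,0,0],0]])

```text
time_s: 18.3
tcp_pos: [0.4642, 0.0235, 0.0313]
tcp_rot: [3.14, 0.001, 1.711]
contact_force: [-0.1, -0.6, -0.5]
gripper_width: 0.0003
grip_force: 0.0
```

```bash
python3 -c "from v import *"
```

```text
[-0.0982  0.0276  0.0313] 18.3 [-0.12440126 -0.61135071 -0.47179332]
```

servo_tool(increments=[[0,[0,5,0],0],[0,[0,6,0],0],[0,[0,6,0],0],[0,[0,5,0],0],[0,[0,5,0],0],[0,[0,5,0],0],[0,[0,5,0],0],[0,[0,5,0],0],[0,[0,5,0],0],[0,[0,5,0],0],[0,[0,5,0],0],[0,[0,5,0],0],[0,[0,4,0],0],[0,[0,3,0],0],[0,[0,2,0],0],[0,[0,1,0],0],[0,[0,0,0],0],[0,[0,0,0],0]])

```text
time_s: 20.1
tcp_pos: [0.5346, 0.0338, 0.0303]
tcp_rot: [3.141, 0.0, 1.711]
contact_force: [-0.4, -0.6, 0.5]
gripper_width: 0.0001
grip_force: 0.3
```

servo_tool(increments=[[0,[0,1,0],0],[0,[0,1,0],0],[0,[0,1,0],0],[0,[0,0,0],0]])

```text
time_s: 20.5
tcp_pos: [0.5377, 0.0342, 0.0303]
tcp_rot: [3.141, 0.0, 1.711]
contact_force: [-0.1, 0.1, 0.4]
gripper_width: -0.0
grip_force: 0.4
```

```bash
python3 -c "from v import *"
```

```text
[-0.024   0.0281  0.0303] 20.5 [-0.12972531  0.14834928  0.41755035]
```

Not home yet; I'll step in 1 mm at a time until the force rises.

servo_tool(increments=[[0,[0,1,0],0],[0,[0,1,0],0],[0,[0,0.5,0],0],[0,[0,0,0],0]])

```text
time_s: 20.9
tcp_pos: [0.54, 0.0346, 0.0303]
tcp_rot: [3.142, 0.0, 1.711]
contact_force: [-0.6, 0.4, 1.3]
gripper_width: 0.0001
grip_force: 0.7
```

servo_tool(increments=[[0,[0,0.5,0],0],[0,[0,0.5,0],0],[0,[0,0.5,0],0],[0,[0,0,0],0]])

```text
time_s: 21.3
tcp_pos: [0.5403, 0.0347, 0.0302]
tcp_rot: [-3.138, -0.0, 1.711]
contact_force: [-5.5, -1.3, 4.8]
gripper_width: -0.0001
grip_force: 3.5
```

The force rises to 5.5 N at rack x ≈ -0.0214, exactly where home is expected. I'll back straight off, lift, and check.

servo_tool(increments=[[0,[0,0.5,0],0],[0,[0,0,0],0],[0,[0,-4,0],0],[0,[0,-8,0],0],[0,[0,-12,0],0],[0,[0,-5,-15],0],[0,[0,0,-35],0],[0,[0,0,-40],0],[0,[-30,0,-30],0],[0,[-40,-10,0],0],[0,[-40,-10,0],0],[0,[-40,-10,0],0],[0,[-40,-10,0],0],[0,[-40,-10,0],0],[0,[-40,-10,0],0],[0,[0,0,0],0],[0,[0,0,0],0]])

```text
time_s: 23.0
tcp_pos: [0.4906, -0.2452, 0.1499]
tcp_rot: [-3.142, -0.001, 1.709]
contact_force: [0.1, 0.5, -0.0]
gripper_width: 0.0002
grip_force: 0.0
```

```bash
sed -i 's/(-.057,-.005)/(-.007,.045)/' k.py; python3 k.py pics/k3.png
```

```text
[-0.109  -0.2422  0.1499] 23.0 [ 0.07166769  0.51339145 -0.00980047]
```

View pics/k3.png

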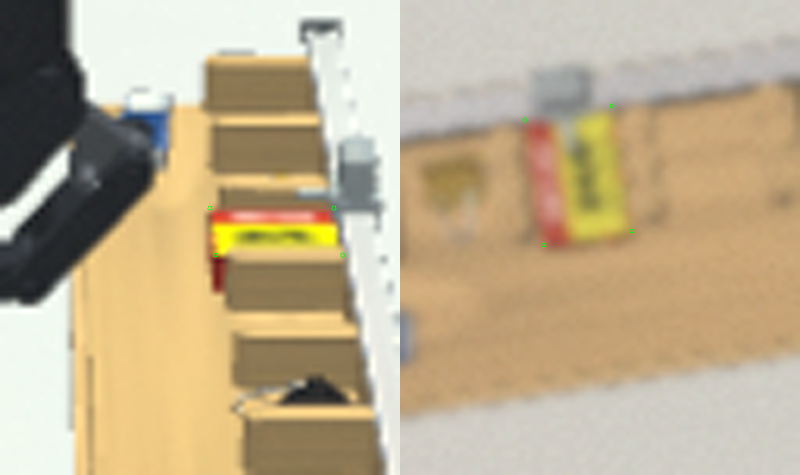

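The box fills gap 3 against the stop; its corners match the markers at (525,120), (612,107), (543,245) and (632,231). The rider pointer at (568,135) is on its centreline, and everything else is where it was.

```bash
python3 -c "
from station import order
print(order.job_done())"
```

```text
the job is handed in; nothing more can be done
None
```

The job is handed in at about 23 s of the 61 s allowed: the rider stands behind the middle of the third gap, to within about 3 mm by my measurements, and the staples box is fully home in that gap, with the other items left where they were.

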